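Clear the rail and dock the camera sled

TASK

Get the finds-photography bench ready: first slide the cardboard finds box and the amber jar sideways along the bench, without lifting them, until each stands upright and wholly outside the yellow line on its side of the rail, and leave the camera sled where it is until both are clear. Then push the sled along its rail into the blue dock, firmly but without ramming it, until it clicks past the spring rollers and stays fully home by itself with the red pin pressed in. Leave the other things on the bench alone.

Things in the scene. Friction and masses are not known exactly. Their poses are not given: they have to be found in the camera images.
- track: Fixed straight aluminium rail on the bench, 20 mm wide, 14 mm high, from x = -145 to +255 mm. Origin on the bench on its centreline; x along the rail away from the robot, to the dock; y to the left across it; z up. A low round stage stands beyond its far end.
- line_left (a point): Middle of the left yellow line. Two painted lines (6 mm wide, 300 mm long, no height) run parallel to the rail, centred 75 mm to its left and right (track y = +75 and -75 mm).
- dock_zone (a point): Point on the rail at track x = 170 mm. The fixed blue dock (88 mm wide, 36 mm high, 40 mm long) stands over the rail near here; its place differs each time and is not reported: its near face lies between track x = 150 and 190 mm. It is open to the sled between two cheeks, with two sprung white rollers and, behind them, the red home pin.
- sled: Loose camera sled astride the rail, 0.5 kg, on slippery liners: deck 70 mm long (x, along the rail), 100 mm wide, top 22 mm above the bench, black camera on it up to 79 mm. Origin at the deck's centre in plan, at bench height; x to the dock, z up. Starts at about track x = -68 mm. Home, its origin is about 41 mm short of the dock's near face, a place to be found by touch or sight.
- tongue_tip (a point): Front of the sled's steel tongue (8 mm wide, round head 16 mm across), 67 mm ahead of the sled's origin, 22 mm up. The rollers click behind its head. Pushing the sled home takes up to about 12 N: the force rises at the rollers, gives over the last 10 mm, and 2 mm farther comes a hard stop.
- push_plate (a point): Centre of the sled's orange push plate's rear face, 35 mm behind the sled's origin, 26 mm above the bench; faces back along the rail. Plate 85 mm wide, top 34 mm above the bench; the camera is 23 mm ahead of this face. Push here, low, fingertips just above the rail (14 mm high).
- finds_box: Loose open cardboard box of finds (sherds fixed inside, none higher than the rim), 100 mm along its x, 80 mm along its y, 45 mm high, about 0.35 kg. Origin at the centre of its underside, z up. It starts beside the rail ahead of the sled, its x roughly along the rail, with one side 20 to 37 mm from the rail's centreline, so that it blocks the sled. It may be on the left or on the right.
- box_corner0 (a point): Lower outer corner of the finds box at its own (x, y) = (-50, -40) mm, on the bench.
- box_corner1 (a point): Lower outer corner of the finds box at its own (x, y) = (50, -40) mm, on the bench.
- box_corner2 (a point): Lower outer corner of the finds box at its own (x, y) = (50, 40) mm, on the bench.
- box_corner3 (a point): Lower outer corner of the finds box at its own (x, y) = (-50, 40) mm, on the bench.
- jar: Loose squat amber jar with a white lid, 80 mm in diameter (too wide to grasp), 55 mm high, about 0.35 kg. Origin at the centre of its underside, z up. It starts on the other side of the rail from the box, with its near edge 28 to 36 mm from the rail's centreline, and blocks the sled too.
- home_pin (a joint): Red sprung pin in the dock that the sled's tongue presses in along the rail: 0 = out (sled not there), 0.007 to 0.010 m with the sled held home by the rollers (0.010 = against the hard stop). It pushes back with 1 to 2 N; the rollers hold the sled against it.
- film_pot: Bystander: white film pot, 34 mm across, 52 mm high, upright. Origin under its centre.
- scale_bar: Bystander: yellow and black scale bar, 100 x 22 x 8 mm, lying flat. Origin under its centre, x along it.
- brush: Bystander: small brush lying on the bench, about 200 mm long along its x.
- sherd: Bystander: terracotta sherd, about 80 x 50 x 10 mm. Origin on its underside.
- loupe: Bystander: black and steel loupe, 40 mm across, 34 mm high. Origin under its centre.
Things that resemble listed ones, but are neither listed nor needed, are in the scene too. There is more than one size of the sled; the job needs the middle-sized.

How it is judged:
On the way:
1. the finds box and the jar both stand upright, at rest, wholly outside the yellow lines (3 mm allowed), with the sled still within 20 mm of where it started ((y of each of box_corner0, box_corner1, box_corner2, box_corner3 in the frame of track above 0.072 m or y of each of box_corner0, box_corner1, box_corner2, box_corner3 in the frame of track below -0.072 m) and (y of jar in the frame of track above 0.112 m or y of jar in the frame of track below -0.112 m) and angle between each of finds_box, jar's own z axis and vertical below 0.1 rad and distance of sled from where it was at the start of the episode below 0.02 m and linear speed of each of finds_box, jar below 0.02 m/s), for 0.2 s.
At the end, for the whole second after the job is handed in: The finds box (all four corners) and the jar stand upright (within 0.1 rad) wholly outside the yellow lines (line centre at 75 mm, 3 mm allowed), on either side; the sled is on the rail, at rest and level, held by the rollers so that the red pin stays pressed in by more than 5 mm without the robot ((y of each of box_corner0, box_corner1, box_corner2, box_corner3 in the frame of track above 0.072 m or y of each of box_corner0, box_corner1, box_corner2, box_corner3 in the frame of track below -0.072 m) and (y of jar in the frame of track above 0.112 m or y of jar in the frame of track below -0.112 m) and angle between each of finds_box, jar's own z axis and vertical below 0.1 rad and value of joint home_pin above 0.005 m and linear speed of sled below 0.01 m/s and angle between sled's own z axis and vertical below 0.06 rad and height (world z) of sled below 0.004 m and y of sled in the frame of track between -0.005 and 0.005 m); the robot touches nothing.
It fails at once if the box or the jar is lifted more than 15 mm off the bench or tipped by more than 0.5 rad (height (world z) of any of finds_box, jar above 0.015 m or angle between any of finds_box, jar's own z axis and vertical above 0.5 rad).
It fails at once if the sled is driven into the box or the jar (more than 3 N) (contact force between sled and finds_box above 3 N or contact force between sled and jar above 3 N).
It fails at once if the sled is lifted off the rail (more than 12 mm) (height (world z) of sled above 0.012 m).
It fails at once if the sled is rammed: the fingers press on it with more than 40 N (contact force between sled and the fingers above 40 N).
It fails at once if a bystander (film pot, scale bar, brush, sherd, loupe) is moved by more than 30 mm (distance of any of film_pot, scale_bar, brush, sherd, loupe from where it was at the start of the episode above 0.03 m).
It also fails if it takes over 54 s, if anything falls off the work surface, if the arm or the gripper's body presses on something with over 40 N, if the wrist force passes 120 N, or if a joint passes its speed limit or range.

ROBOT

A 6-joint arm with a two-finger parallel gripper is mounted at the origin on the work surface. World frame = base frame: x ahead of the robot, y to its left, z up, the work surface at z = 0. Lengths are in m, angles in rad, forces in N, time in s.
With the tool pointing down it reaches from about 0.375 to 0.975 m from the base axis. Payload 3.8 kg.
Tool frame: the origin (TCP) lies midway between the tips of the shut fingers; the grasp point (between the pads) lies 19 mm behind it (robot.pinch_z is the distance from the TCP to the grasp point, in m); z points along the fingers, y is the line along which they close (so a half turn about z gives the same grasp; the last joint's range is limited). The gripper opens to 85 mm and grips with 20 to 120 N. Pads are 22 mm wide; open, the fingers measure 114 mm over their backs; the gripper's body (76 mm by 85 mm) begins 54 mm behind the grasp point. The pads swing forward as they close: fully open they stand 13 mm farther back than shut.
Start: joints at [1.197, 0.264, 1.604, -0, 1.274, -0.037], TCP at [0.223, 0.637, 0.231] pointing down, gripper open.
Joint ranges: [-2.63, 2.63], [-0.94, 2.18], [0.31, 2.57], [-1.31, 4.45], [0, 2.66], [-2.55, 2.55]. Speed limits (rad/s): [2.57, 2.57, 3.14, 3.14, 3.14, 3.14].

INTERFACE

Orientations are given as a 3x3 rotation matrix whose columns are the frame's x, y, z axes.
In Python, from cell import robot, optics gives the robot as it stands. The module is installed in compiled form; this text tells all that it offers.
- The arm moves only by the tool carry_out, never from a script. Its argument "plan" is a list that holds one entry, the list of rows, each a list of 5 numbers: the shift along the tool's x, y, z each as a share of 6 cm, from -1 to 1, then the turn about the tool's z as a share of 6 degrees, from -1 to 1, then the closure, from -1 (fully open) to 1 (shut). In form: [[[tx, ty, tz, yaw, jaw], ...]]. A call has 1 to 5 rows; each row shifts and turns the commanded pose from where the row before left it, along the tool's axes as they then stand; what a row does not reach is not made up. A row lasts 1/8 s, in which the tool goes at most 62.5 mm and 10.7 degrees, less where a joint would pass 70% of its speed; a pose out of reach is approached as far as the arm can. A call with a number of a shift or a turn outside -1 to 1 is refused whole. A call with a gripper value outside its range is refused whole. The fingers move at their own pace and stop on an object; "newtons" is the grip in N (left out, the last holds). Time passes only in rows, so rows that do not move let the fingers close. It gives the time, the measured TCP pose, the force, the opening and the grip force at its end, in the units of the state.
- robot.observe(): the state, without advancing time (a new reading comes with each control period).
- optics.get_image(name): name is "scene" or "top" or "wrist"; returns a dict with "image" (420x560x3 uint8, blue, green, red), "range_z" (420x560 float32, m along the optical axis (not along the pixel's ray), 0 where there is no reading), "camera_matrix" (3x3 intrinsics, pixels), "extrinsics" (4x4, takes a point from world to camera coordinates); the wrist camera has in their place "tool_from_camera" (4x4, takes a point from camera to tool coordinates, whose origin is the TCP and whose axes are the flange's). Camera axes: x right, y up, looking along -z (the intrinsics and any distortion apply to the point x, -y, -z); pixel columns grow to the right and rows downward; lengths in m; the calibration is good to about 2 mm. A picture is of the moment at which its call begins: read the wrist's pose just before it.
- robot.sign_off(): hands the job in; it is judged then, once.
The state is a dict: "clock": time; "qpos": joint angles; "qd": joint speeds; "joint_efforts": joint torques, N m; "position": TCP position; "ee_rot": TCP orientation; "force": force on the tool from outside, world axes, zero at the start; "moment": the same for the moment, N m; "grip_width": finger opening in m; "grip_force": force on a finger pad.
Only numpy, scipy, OpenCV 4.12 (cv2) and the standard library are available. Lean on these libraries where they do the work, as an engineer would, in place of code of your own. Each camera call takes 0.05 s, during which the arm holds its last target. There are 200 camera calls.

## Working session

There is one attempt and no reset: what is moved stays moved. The work goes in short steps, Python scripts to look and compute and a tool call to move; the robot and the scene stay as the last step left them, time stands still between calls to the robot, and variables do not carry over. Pictures are saved under pics/ and viewed, at most 10 in all, crops included, and the job is handed in when it is done.

Besides the shell and the picture viewer there is one more tool, called after "Request:" as name(argument=value, ...) on one line, values as JSON. carry_out: Moves the arm, as the interface text tells. Shift numbers are shares of 6 cm and turn numbers shares of 6 degrees, none past 1 either way. Its arguments: {"type":"object","properties":{"plan":{"type":"array"},"newtons":{"type":"number"}},"required":["plan"]}

```bash
mkdir -p pics; cat > h.py <<'E'
import numpy as np, cv2
from cell import robot, optics
def cast(im,u,v,z):
    K=im["camera_matrix"];T=np.array(im["extrinsics"]);R=T[:3,:3];t=T[:3,3]
    p=np.linalg.inv(K)@np.array([u,v,1.0]);d=R.T@np.array([p[0],-p[1],-p[2]]);c=-R.T@t
    return c+d*(z-c[2])/d[2]
def cloud(im):
    K=np.array(im["camera_matrix"]);T=np.array(im["extrinsics"]);r=im["range_z"]
    v,u=np.mgrid[:r.shape[0],:r.shape[1]]
    P=np.stack([(u-K[0,2])/K[0,0]*r,-(v-K[1,2])/K[1,1]*r,-r],-1)
    return (P-T[:3,3])@T[:3,:3]
E
python3 - <<'E'
from h import *
for n in("top","scene"):
    im=optics.get_image(n);cv2.imwrite(f"pics/{n}0.png",im["image"])
    np.savez(f"{n}0.npz",**{k:np.array(v) for k,v in im.items()})
    print(n,im.keys(),im["camera_matrix"])
s=robot.observe();print(s["clock"],s["position"],s["ee_rot"],s["force"])
E
```

```text
top dict_keys(['image', 'range_z', 'camera_matrix', 'extrinsics']) [[498.49941009   0.         283.60726631]
 [  0.         498.49941009 212.69514434]
 [  0.           0.           1.        ]]
scene dict_keys(['image', 'range_z', 'camera_matrix', 'extrinsics']) [[392.84519545   0.         281.20986415]
 [  0.         392.84519545 211.18193716]
 [  0.           0.           1.        ]]
0.1 [0.2228066  0.63645168 0.23006205] [[-9.43825744e-01  3.30442677e-01 -7.75782058e-04]
 [ 3.30443574e-01  9.43823769e-01 -1.93309170e-03]
 [ 9.34255477e-05 -2.08085391e-03 -9.99997831e-01]] [ 0.24489606 -0.22181827  0.00906953]
```

View pics/top0.png

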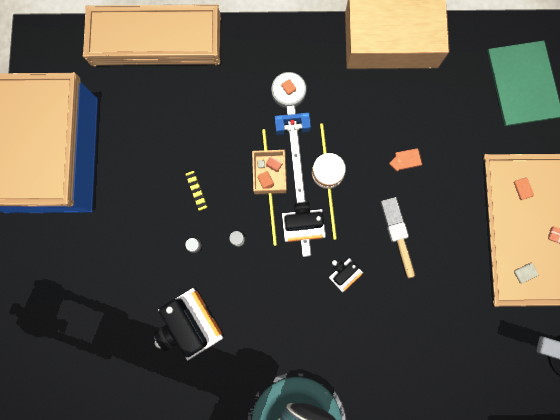

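View pics/scene0.png

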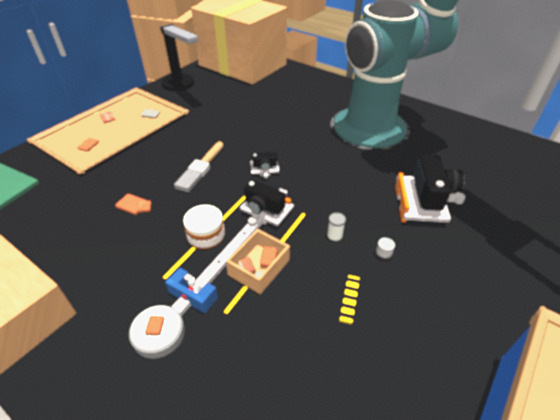

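Top view: the box is left of the rail (269,172) and the jar right (328,170). The blue dock is at (292,123). There are three sleds: large at (188,325), small at (345,273), and the one astride the rail at (303,225). The last is the middle size and the only one on the rail, so it fits. I'll measure and confirm in a crop.

```bash
python3 - <<'E'
from h import *
im=dict(np.load("top0.npz"));I=im["image"];P=cloud(im)
hsv=cv2.cvtColor(I,cv2.COLOR_BGR2HSV)
def mask(lo,hi,z0,z1,roi=(225,60,365,270)):
    m=cv2.inRange(hsv,lo,hi)>0
    z=P[...,2];m&=(z>z0)&(z<z1);k=np.zeros_like(m);k[roi[1]:roi[3],roi[0]:roi[2]]=1
    return m&k
# yellow lines
y=mask((22,120,100),(35,255,255),-.01,.01)
n,l,st,c=cv2.connectedComponentsWithStats(y.astype(np.uint8))
for i in range(1,n):
    if st[i,4]>30:
        v,u=np.where(l==i);Q=np.array([cast(im,a,b,0) for a,b in zip(u,v)])
        f=cv2.fitLine(Q[:,:2].astype(np.float32),cv2.DIST_L2,0,.01,.01).ravel()
        t=(Q[:,:2]-f[2:])@f[:2];print("yel",st[i],f,np.degrees(np.arctan2(f[1],f[0])),"ends",f[2:]+f[:2]*t.min(),f[2:]+f[:2]*t.max())
def rep(name,m):
    Q=P[m];print(name,len(Q),Q.min(0).round(3),Q.max(0).round(3),np.median(Q,0).round(3))
rep("blue",mask((100,120,80),(130,255,255),.02,.05))
rep("orange",mask((5,150,150),(22,255,255),.025,.045,(275,200,335,245)))
w=mask((0,0,150),(180,60,255),.045,.065,(305,145,355,195));rep("jarlid",w)
v,u=np.where(w);(cx,cy),r=cv2.minEnclosingCircle(np.c_[u,v].astype(np.float32));print(cast(im,cx,cy,.055),r)
z=P[...,2];k=np.zeros(z.shape,bool);k[140:205,245:294]=1
b=k&(z>.036)&(z<.055);rep("box",b)
v,u=np.where(b);Q=np.array([cast(im,a,c,.045)[:2] for a,c in zip(u,v)]).astype(np.float32)
R=cv2.minAreaRect(Q);print(R,cv2.boxPoints(R))
cv2.imwrite("pics/crop.png",cv2.resize(I[80:300,220:380],None,fx=2.7,fy=2.7,interpolation=cv2.INTER_CUBIC))
E
```

```text
yel [320 123   7  31 102] [ 0.9954818   0.09495287  0.6994229  -0.0738667 ] 5.448607 ends [ 0.65829092 -0.07779002] [ 0.73780737 -0.07020544]
yel [262 129   6  21  68] [0.9953754  0.09606128 0.69816965 0.07673684] 5.512406 ends [0.66924298 0.07394519] [0.72313938 0.07914661]
yel [328 188   9  52 111] [ 0.99397427  0.10961349  0.50891995 -0.09225386] 6.2930355 ends [ 0.43730944 -0.10015092] [ 0.56687155 -0.08586307]
yel [268 193   9  53  97] [0.9943503  0.10614841 0.495908   0.05669576] 6.0933356 ends [0.42355762 0.04897225] [0.55558036 0.06306588]
blue 387 [ 0.708 -0.04   0.02 ] [0.756 0.05  0.041] [0.737 0.005 0.034]
orange 21 [ 0.433 -0.06   0.026] [0.44  0.015 0.037] [ 0.437 -0.023  0.031]
jarlid 789 [ 0.567 -0.121  0.046] [ 0.644 -0.044  0.061] [ 0.605 -0.082  0.054]
[ 0.60477122 -0.08231026  0.055     ] 15.959566116333008
box 278 [0.554 0.024 0.036] [0.656 0.105 0.051] [0.601 0.064 0.043]
((0.6042122840881348, 0.0640077292919159), (0.10197990387678146, 0.07972827553749084), 1.9578124284744263) [[0.5518902  0.10210659]
 [0.554614   0.02242486]
 [0.6565344  0.02590887]
 [0.65381056 0.1055906 ]]
```

View pics/crop.png

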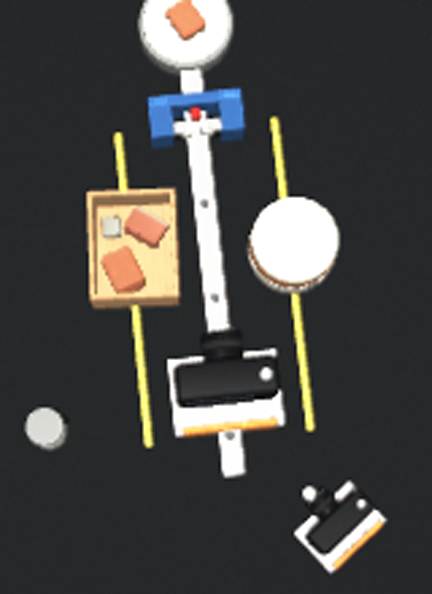

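The crop confirms it: the mid-sized sled with the orange plate sits on the rail at crop (227,390), while the small one stands loose at (340,525). The sizes agree: lines 150 mm apart and 300 mm long, box 102×80 mm, jar lid about 80 mm. The track heading is 5.72° and the mid-line point is c = (0.5805, -0.0106). The box's inner corners are at track y of about 29–35 mm, and the jar's near edge is at about -34 mm.

Plan: shut the fingers and lower them over the rail between the box and the jar, with the tips above the rail's 14 mm. Then push each one sideways.

Request:
carry_out(plan=[[[0, 0, 0, -1, 1], [0, 0, 0, -1, 1], [0, 0, 0, -1, 1], [0, 0, 0, -1, 1], [0, 0, 0, -0.165, 1]]], newtons=40)

```text
clock: 0.72
position: [0.2229, 0.6367, 0.2306]
ee_rot: [[-0.995, -0.099, -0.0], [-0.099, 0.995, -0.001], [0.001, -0.001, -1.0]]
force: [0.3, -0.7, -0.3]
grip_width: -0.0002
grip_force: 0.0
```

```bash
cat >> h.py <<'E'
c=np.array([.5805,-.0106]);ex=np.array([.995,.0998]);ex/=np.linalg.norm(ex);ey=np.array([-ex[1],ex[0]])
def where():
    s=robot.observe();d=s["position"][:2]-c;R=s["ee_rot"]
    print("t",round(s["clock"],2),"s %.4f y %.4f z %.4f"%(d@ex,d@ey,s["position"][2]),"xang %.2f"%np.degrees(np.arctan2(R[1,0],R[0,0])),"F",(np.array(s["force"])).round(1))
    return s
E
python3 -c "
from h import *
where()"
```

```text
t 0.72 s -0.2912 y 0.6798 z 0.2306 xang -174.32 F [ 0.3 -0.7 -0.3]
```

Request:
carry_out(plan=[[[-0.41, -0.87, 0, 0, 1], [-0.41, -0.87, 0, 0, 1], [-0.41, -0.87, 0, 0, 1], [-0.41, -0.87, 0, 0, 1], [-0.41, -0.87, 0, 0, 1]]])

```text
clock: 1.35
position: [0.3719, 0.3879, 0.2312]
ee_rot: [[-0.995, -0.098, 0.0], [-0.098, 0.995, 0.0], [-0.0, 0.0, -1.0]]
force: [1.2, 0.2, 0.5]
grip_width: 0.0
grip_force: 0.0
```

Request:
carry_out(plan=[[[-0.41, -0.87, 0, 0, 1], [-0.41, -0.87, 0, 0, 1], [-0.41, -0.87, 0, 0, 1], [-0.41, -0.87, 0, 0, 1], [-0.41, -0.87, 0, 0, 1]]])

```text
clock: 1.98
position: [0.5202, 0.1403, 0.2313]
ee_rot: [[-0.995, -0.098, 0.0], [-0.098, 0.995, 0.0], [-0.0, 0.0, -1.0]]
force: [0.5, 0.9, -0.1]
grip_width: -0.0001
grip_force: 0.0
```

Request:
carry_out(plan=[[[-0.41, -0.87, 0, 0, 1], [-0.41, -0.87, 0, 0, 1], [-0.41, -0.87, 0, 0, 1], [0, 0, 0, 0, 1]]])

```text
clock: 2.48
position: [0.61, -0.0101, 0.2308]
ee_rot: [[-0.996, -0.093, 0.0], [-0.093, 0.996, -0.001], [0.0, -0.001, -1.0]]
force: [-0.4, 0.7, -0.5]
grip_width: 0.0
grip_force: 0.0
```

```bash
python3 - <<'E'
from h import *
where()
im=optics.get_image("wrist");cv2.imwrite("pics/w1.png",im["image"])
E
```

```text
t 2.48 s 0.0294 y -0.0024 z 0.2308 xang -174.66 F [-0.4  0.7 -0.5]
```

View pics/w1.png

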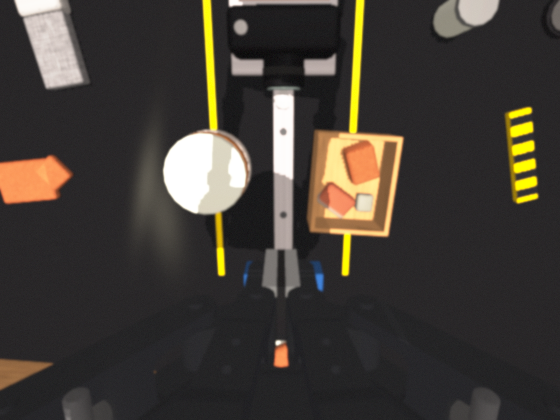

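The wrist view shows the rail midway between the jar (207,172) and the box (355,183), with nothing under the path. I'll descend over the rail.

Request:
carry_out(plan=[[[0, 0.04, 0.9, 0.05, 1], [0, 0, 0.9, 0, 1], [0, 0, 0.9, 0, 1], [0, 0, 0.75, 0, 1], [0, 0, 0, 0, 1]]])

```text
clock: 3.15
position: [0.6031, -0.0024, 0.0199]
ee_rot: [[-0.995, -0.095, -0.01], [-0.095, 0.995, 0.001], [0.01, 0.002, -1.0]]
force: [-0.5, -0.4, -0.5]
grip_width: 0.0003
grip_force: 0.0
```

```bash
python3 -c "
from h import *
where()"
```

```text
t 3.15 s 0.0233 y 0.0059 z 0.0199 xang -174.56 F [-0.5 -0.4 -0.5]
```

Request:
carry_out(plan=[[[-0.12, 0.05, 0, 0, 1], [0, 0.15, 0, 0, 1], [0, 0.15, 0, 0, 1], [0, 0.15, 0, 0, 1], [0, 0.15, 0, 0, 1]]])

```text
clock: 3.78
position: [0.6121, 0.036, 0.025]
ee_rot: [[-0.996, -0.094, 0.001], [-0.094, 0.996, -0.0], [-0.001, -0.0, -1.0]]
force: [0.3, -1.6, 1.2]
grip_width: 0.0002
grip_force: 1.1
```

```bash
python3 -c "
from h import *
where()"
```

```text
t 3.77 s 0.0361 y 0.0432 z 0.0250 xang -174.60 F [ 0.3 -1.6  1.2]
```

Request:
carry_out(plan=[[[0, 0.12, 0.05, 0, 1], [0, 0.12, 0, 0, 1], [0, 0.12, 0, 0, 1], [0, 0.12, 0, 0, 1], [0, 0, 0, 0, 1]]])

```text
clock: 4.4
position: [0.6087, 0.065, 0.021]
ee_rot: [[-0.996, -0.095, -0.001], [-0.095, 0.996, 0.001], [0.001, 0.001, -1.0]]
force: [-0.3, -0.5, -0.9]
grip_width: -0.0002
grip_force: 0.0
```

```bash
cat >> h.py <<'E'
def boxjar():
    im=optics.get_image("top");I=im["image"];P=cloud(im);z=P[...,2]
    D=P[...,:2]-c;S=D@ex;Y=D@ey
    for nm,k,h in(("box",(Y>.02)&(Y<.22)&(S>-.07)&(S<.12)&(z>.036)&(z<.054),.045),("jar",(Y<-.025)&(Y>-.2)&(S>-.07)&(S<.12)&(z>.045)&(z<.065),.055)):
        n,l,st,_=cv2.connectedComponentsWithStats(k.astype(np.uint8))
        k=l==1+st[1:,4].argmax();v,u=np.where(k)
        Q=(np.array([cast(im,a,b,h)[:2] for a,b in zip(u,v)])-c)@np.c_[ex,ey];r=cv2.minAreaRect(Q.astype(np.float32))
        print(nm,len(Q),np.round(r[0],4),np.round(r[1],4),"ymin %.4f ymax %.4f"%(Q[:,1].min(),Q[:,1].max()),"z med %.3f"%np.median(z[k]))
    return im
E
python3 -c "
from h import *
where();im=boxjar();cv2.imwrite('pics/t2.png',cv2.resize(im['image'][80:300,180:400],None,fx=2.5,fy=2.5))"
```

```text
t 4.4 s 0.0356 y 0.0724 z 0.0210 xang -174.58 F [-0.3 -0.5 -0.9]
box 22 [0.0727 0.1297] [0.0222 0.0051] ymin 0.1187 ymax 0.1410 z med 0.044
jar 791 [ 0.0166 -0.0735] [0.0754 0.0773] ymin -0.1123 ymax -0.0352 z med 0.054
```

View pics/t2.png

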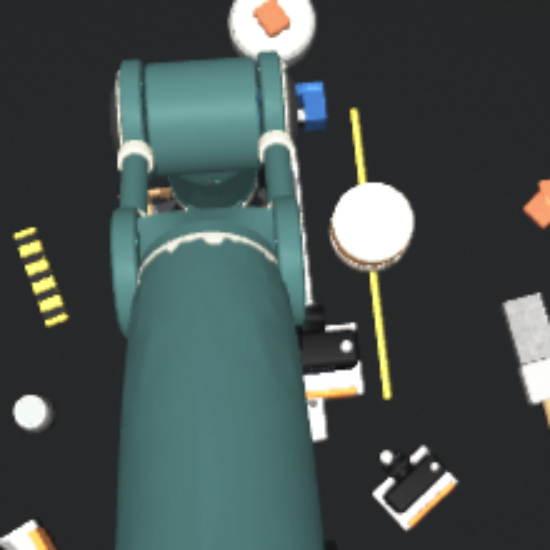

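The arm hides the box in this view (teal link over (210,200)); the jar is untouched at (372,225). Next I go back over the rail and push the jar right, and check both afterwards.

Request:
carry_out(plan=[[[0.1, -0.4, -0.08, 0, 1], [0.1, -0.5, 0, 0, 1], [0.11, -0.38, 0, 0, 1], [0, -0.1, 0, 0, 1], [0, -0.13, 0, 0, 1]]])

```text
clock: 5.08
position: [0.5994, -0.0278, 0.0261]
ee_rot: [[-0.996, -0.094, 0.0], [-0.094, 0.996, 0.0], [-0.0, 0.0, -1.0]]
force: [0.3, -0.3, 0.5]
grip_width: 0.0001
grip_force: 0.0
```

```bash
python3 -c "
from h import *
where()"
```

```text
t 5.08 s 0.0170 y -0.0190 z 0.0261 xang -174.62 F [ 0.3 -0.3  0.5]
```

Next I need about 51 mm more in -y.

Request:
carry_out(plan=[[[0, -0.13, 0, 0, 1], [0, -0.15, 0.04, 0, 1], [0, -0.15, 0.04, 0, 1], [0, -0.15, 0, 0, 1], [0, -0.15, 0, 0, 1]]])

```text
clock: 5.7
position: [0.603, -0.0721, 0.021]
ee_rot: [[-0.996, -0.094, -0.001], [-0.094, 0.996, -0.0], [0.001, -0.0, -1.0]]
force: [0.8, 1.4, -0.6]
grip_width: -0.0001
grip_force: 0.6
```

Request:
carry_out(plan=[[[0, -0.12, 0, 0, 1], [0, 0, 0, 0, 1], [0, 0.4, 0, 0, 1], [0, 0.75, -1, 0, 1], [0, 0, -1, 0, 1]]])

```text
clock: 6.32
position: [0.5961, -0.0152, 0.1304]
ee_rot: [[-0.995, -0.096, -0.005], [-0.096, 0.995, 0.001], [0.005, 0.001, -1.0]]
force: [0.5, -0.2, 0.8]
grip_width: -0.0
grip_force: 0.0
```

Request:
carry_out(plan=[[[0.7, 0, 0, 0, 1], [0.7, 0, 0, 0, 1], [0.7, 0, 0, 0, 1], [0.8, 0, 0, 0, 1], [0, 0, 0, 0, 1]]])

```text
clock: 6.95
position: [0.4211, -0.0337, 0.1303]
ee_rot: [[-0.996, -0.094, -0.003], [-0.094, 0.996, -0.0], [0.003, 0.0, -1.0]]
force: [0.7, 0.1, 0.2]
grip_width: -0.0002
grip_force: 0.0
```

```bash
python3 -c "
from h import *
where();im=boxjar();cv2.imwrite('pics/t3.png',cv2.resize(im['image'][80:300,180:400],None,fx=2.5,fy=2.5))
w=optics.get_image('wrist');cv2.imwrite('pics/w3.png',w['image'])"
```

```text
t 6.95 s -0.1609 y -0.0070 z 0.1303 xang -174.63 F [0.7 0.1 0.2]
box 282 [0.0247 0.1282] [0.1017 0.08  ] ymin 0.0862 ymax 0.1695 z med 0.044
jar 792 [ 0.0163 -0.1224] [0.0755 0.0774] ymin -0.1613 ymax -0.0841 z med 0.054
```

View pics/t3.png

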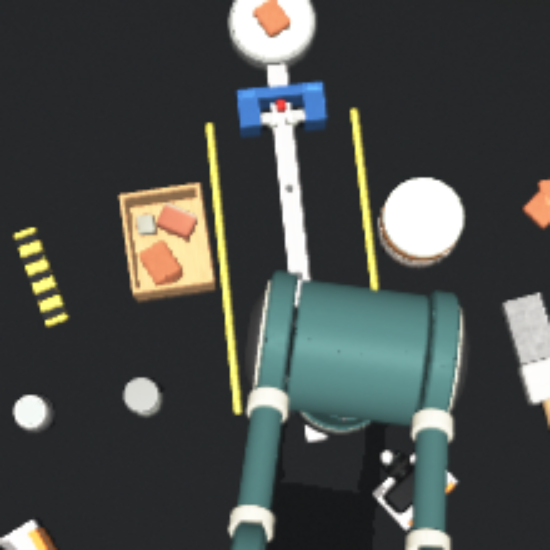

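Both are clear and upright: the box's inner edge is at +86 mm and the jar's near edge at about -83 mm (centre -122 mm). Next I lower the fingers behind the push plate, whose rear face is at s ≈ -0.147.

Request:
carry_out(plan=[[[0.35, 0.08, 0, 0.06, 1], [0, 0, 0.5, 0, 1], [0, 0, 0.7, 0, 1], [0, 0, 0.6, 0, 1], [0, 0, 0, 0, 1]]])

```text
clock: 7.68
position: [0.402, -0.0306, 0.0211]
ee_rot: [[-0.996, -0.088, -0.006], [-0.088, 0.996, 0.001], [0.006, 0.001, -1.0]]
force: [-0.2, 1.0, 0.6]
grip_width: -0.0004
grip_force: 0.0
```

```bash
python3 -c "
from h import *
where()
im=dict(np.load('top0.npz'));hsv=cv2.cvtColor(im['image'],cv2.COLOR_BGR2HSV)
P=cloud(im);D=P[...,:2]-c;S=D@ex;Y=D@ey;z=P[...,2]
m=(cv2.inRange(hsv,(5,150,150),(22,255,255))>0)&(abs(Y)<.06)&(S<-.1)&(S>-.2)
v,u=np.where(m);Q=(np.array([cast(im,a,b,.034)[:2] for a,b in zip(u,v)])-c)@np.c_[ex,ey];print(len(Q),Q.min(0),Q.max(0))
m=(cv2.inRange(hsv,(100,120,80),(130,255,255))>0)&(abs(Y)<.06)&(z>.03)&(z<.04);v,u=np.where(m)
Q=(np.array([cast(im,a,b,.036)[:2] for a,b in zip(u,v)])-c)@np.c_[ex,ey];print('dock',Q.min(0),Q.max(0))
"
```

```text
t 7.67 s -0.1796 y -0.0020 z 0.0211 xang -174.95 F [-0.2  1.   0.6]
42 [-0.14733427 -0.03726535] [-0.14348851  0.04336136]
dock [ 0.13007816 -0.04312063] [0.1713336  0.04444389]
```

Request:
carry_out(plan=[[[-0.2, 0.05, 0, -0.11, 1], [-0.15, 0, 0, 0, 1], [-0.12, 0, 0, 0, 1], [-0.15, 0, 0, 0, 1], [-0.15, 0, 0, 0, 1]]])

```text
clock: 8.3
position: [0.45, -0.0234, 0.0235]
ee_rot: [[-0.995, -0.099, 0.0], [-0.099, 0.995, -0.0], [-0.0, -0.0, -1.0]]
force: [-0.7, 0.1, 0.6]
grip_width: 0.0001
grip_force: 0.4
```

```bash
python3 -c "
from h import *
where()"
```

```text
t 8.3 s -0.1311 y 0.0002 z 0.0235 xang -174.30 F [-0.7  0.1  0.6]
```

Request:
carry_out(plan=[[[-0.18, 0, 0.03, 0, 1], [-0.2, 0, 0.03, 0, 1], [-0.2, 0, 0, 0, 1], [-0.2, 0, 0, 0, 1], [-0.2, 0, 0, 0, 1]]])

```text
clock: 8.93
position: [0.5086, -0.0176, 0.0196]
ee_rot: [[-0.995, -0.099, -0.0], [-0.099, 0.995, -0.0], [0.0, -0.0, -1.0]]
force: [-0.4, 0.1, 0.2]
grip_width: -0.0001
grip_force: 0.3
```

Request:
carry_out(plan=[[[-0.2, 0, 0, 0, 1], [-0.2, 0, 0, 0, 1], [-0.2, 0, 0, 0, 1], [-0.2, 0, 0, 0, 1], [-0.16, 0, 0, 0, 1]]])

```text
clock: 9.55
position: [0.5661, -0.0119, 0.0198]
ee_rot: [[-0.995, -0.099, 0.0], [-0.099, 0.995, -0.0], [-0.0, -0.0, -1.0]]
force: [-1.3, -1.0, 0.7]
grip_width: 0.0
grip_force: 0.4
```

```bash
python3 -c "
from h import *
where()"
```

```text
t 9.55 s -0.0145 y 0.0002 z 0.0198 xang -174.30 F [-1.3 -1.   0.7]
```

Request:
carry_out(plan=[[[-0.12, 0, 0, 0, 1], [-0.12, 0, 0, 0, 1], [-0.1, 0, 0, 0, 1], [-0.08, 0, 0, 0, 1], [-0.06, 0, 0, 0, 1]]])

```text
clock: 10.18
position: [0.594, -0.0091, 0.0197]
ee_rot: [[-0.995, -0.099, -0.0], [-0.099, 0.995, -0.0], [0.0, -0.0, -1.0]]
force: [-0.2, -0.8, 0.5]
grip_width: -0.0003
grip_force: 0.4
```

Request:
carry_out(plan=[[[-0.05, 0, 0, 0, 1], [-0.05, 0, 0, 0, 1], [-0.05, 0, 0, 0, 1], [-0.05, 0, 0, 0, 1], [0, 0, 0, 0, 1]]])

```text
clock: 10.8
position: [0.6054, -0.0079, 0.0195]
ee_rot: [[-0.995, -0.099, -0.001], [-0.099, 0.995, -0.0], [0.001, 0.0, -1.0]]
force: [-2.4, 0.0, 1.0]
grip_width: 0.0001
grip_force: 1.1
```

```bash
python3 -c "
from h import *
where()"
```

```text
t 10.8 s 0.0250 y 0.0002 z 0.0195 xang -174.30 F [-2.4  0.   1. ]
```

Request:
carry_out(plan=[[[-0.05, 0, 0, 0, 1], [-0.05, 0, 0, 0, 1], [-0.04, 0, 0, 0, 1]]])

```text
clock: 11.18
position: [0.6148, -0.0071, 0.0197]
ee_rot: [[-0.995, -0.099, 0.001], [-0.099, 0.995, 0.0], [-0.001, -0.0, -1.0]]
force: [-0.2, 0.7, 0.3]
grip_width: 0.0
grip_force: 0.4
```

Request:
carry_out(plan=[[[-0.04, 0, 0, 0, 1], [-0.03, 0, 0, 0, 1]]])

```text
clock: 11.42
position: [0.6192, -0.0066, 0.02]
ee_rot: [[-0.995, -0.099, 0.001], [-0.099, 0.995, -0.0], [-0.001, -0.0, -1.0]]
force: [-0.4, 0.3, -0.1]
grip_width: 0.0003
grip_force: 0.3
```

Request:
carry_out(plan=[[[-0.03, 0, 0, 0, 1], [-0.03, 0, 0, 0, 1]]])

```text
clock: 11.68
position: [0.6225, -0.0063, 0.02]
ee_rot: [[-0.995, -0.099, 0.001], [-0.099, 0.995, -0.0], [-0.001, -0.0, -1.0]]
force: [-0.2, -0.0, 0.2]
grip_width: -0.0002
grip_force: 0.0
```

Request:
carry_out(plan=[[[-0.03, 0, 0, 0, 1], [-0.02, 0, 0, 0, 1]]])

```text
clock: 11.92
position: [0.6241, -0.006, 0.0195]
ee_rot: [[-0.995, -0.099, -0.002], [-0.099, 0.995, -0.0], [0.002, 0.0, -1.0]]
force: [-2.9, 0.0, 1.6]
grip_width: 0.0001
grip_force: 1.3
```

Request:
carry_out(plan=[[[-0.02, 0, 0, 0, 1], [-0.02, 0, 0, 0, 1]]])

```text
clock: 12.18
position: [0.6264, -0.0058, 0.0193]
ee_rot: [[-0.995, -0.099, -0.002], [-0.099, 0.995, -0.0], [0.002, 0.0, -1.0]]
force: [-5.0, -0.7, 2.4]
grip_width: 0.0002
grip_force: 2.7
```

```bash
python3 - <<'E'
from h import *
where();im=optics.get_image("scene");cv2.imwrite("pics/s4.png",cv2.resize(im["image"][180:330,130:330],None,fx=4,fy=4,interpolation=cv2.INTER_CUBIC))
E
```

```text
t 12.18 s 0.0461 y 0.0002 z 0.0193 xang -174.31 F [-5.  -0.7  2.4]
```

View pics/s4.png

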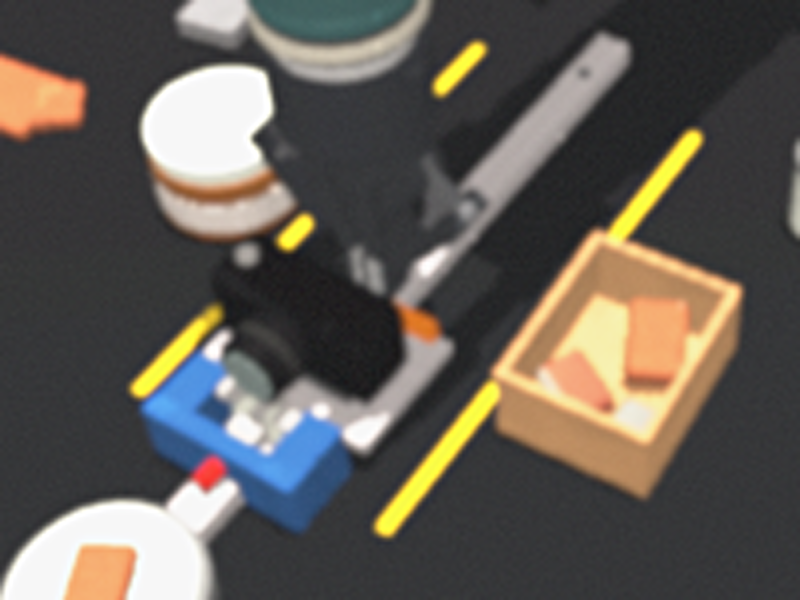

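The sled's tongue is entering the dock (blue dock at (245,430), red pin at (208,472)), and the force is starting to rise. I'll continue in small steps.

Request:
carry_out(plan=[[[-0.02, 0, 0, 0, 1], [-0.02, 0, 0, 0, 1]]])

```text
clock: 12.48
position: [0.6265, -0.0057, 0.0187]
ee_rot: [[-0.995, -0.099, -0.007], [-0.099, 0.995, -0.0], [0.007, 0.0, -1.0]]
force: [-10.5, -2.0, 3.6]
grip_width: -0.0001
grip_force: 5.1
```

Request:
carry_out(plan=[[[-0.02, 0, 0, 0, 1], [-0.02, 0, 0, 0, 1]]])

```text
clock: 12.72
position: [0.6265, -0.0056, 0.0179]
ee_rot: [[-0.995, -0.099, -0.012], [-0.099, 0.995, -0.0], [0.011, 0.001, -1.0]]
force: [-14.1, -2.3, 5.1]
grip_width: 0.0
grip_force: 7.2
```

Request:
carry_out(plan=[[[-0.02, 0, 0, 0, 1], [-0.02, 0, 0, 0, 1]]])

```text
clock: 12.98
position: [0.6266, -0.0055, 0.0171]
ee_rot: [[-0.995, -0.1, -0.016], [-0.1, 0.995, -0.0], [0.016, 0.001, -1.0]]
force: [-19.2, -3.0, 5.8]
grip_width: 0.0001
grip_force: 9.4
```

19 N with no motion, at s = 0.046 against a predicted home of 0.045, points to the hard stop. I'll back off and check that it stays.

Request:
carry_out(plan=[[[0.1, 0, 0, 0, 1], [0.3, 0, 0, 0, 1], [0.6, 0, 0, 0, 1], [0.5, 0, -0.7, 0, 1], [0, 0, -1, 0, 1]]])

```text
clock: 13.6
position: [0.5412, -0.0138, 0.1201]
ee_rot: [[-0.995, -0.099, -0.005], [-0.099, 0.995, 0.001], [0.005, 0.001, -1.0]]
force: [0.8, -0.3, -0.4]
grip_width: -0.0001
grip_force: 0.0
```

Request:
carry_out(plan=[[[0.9, 0, -0.5, 0, 1], [0.9, 0, -0.3, 0, 1], [0, 0, 0, 0, 1]]])

```text
clock: 13.98
position: [0.4367, -0.0249, 0.1719]
ee_rot: [[-0.995, -0.099, 0.006], [-0.099, 0.995, -0.001], [-0.006, -0.001, -1.0]]
force: [-0.1, 0.2, -0.6]
grip_width: -0.0
grip_force: 0.0
```

```bash
python3 - <<'E'
from h import *
where();im=boxjar()
I=im["image"];hsv=cv2.cvtColor(I,cv2.COLOR_BGR2HSV);P=cloud(im);D=P[...,:2]-c;S=D@ex;Y=D@ey
m=(cv2.inRange(hsv,(5,150,150),(22,255,255))>0)&(abs(Y)<.055)&(S<.1)&(S>-.2)
v,u=np.where(m);
if len(u):
    Q=(np.array([cast(im,a,b,.034)[:2] for a,b in zip(u,v)])-c)@np.c_[ex,ey];print("plate",len(Q),Q.min(0),Q.max(0))
a=cv2.resize(I[90:200,240:350],(400,400),interpolation=cv2.INTER_CUBIC)
s=optics.get_image("scene")["image"];b=cv2.resize(s[240:320,150:230],(400,400),interpolation=cv2.INTER_CUBIC)
cv2.imwrite("pics/f5.png",np.hstack([a,b]))
E
```

```text
t 13.97 s -0.1445 y 0.0002 z 0.1719 xang -174.34 F [-0.1  0.2 -0.6]
box 279 [0.0247 0.1282] [0.1017 0.08  ] ymin 0.0862 ymax 0.1695 z med 0.043
jar 792 [ 0.0163 -0.1224] [0.0755 0.0774] ymin -0.1613 ymax -0.0841 z med 0.054
plate 94 [ 0.04815502 -0.03886429] [0.05821768 0.04178518]
```

View pics/f5.png

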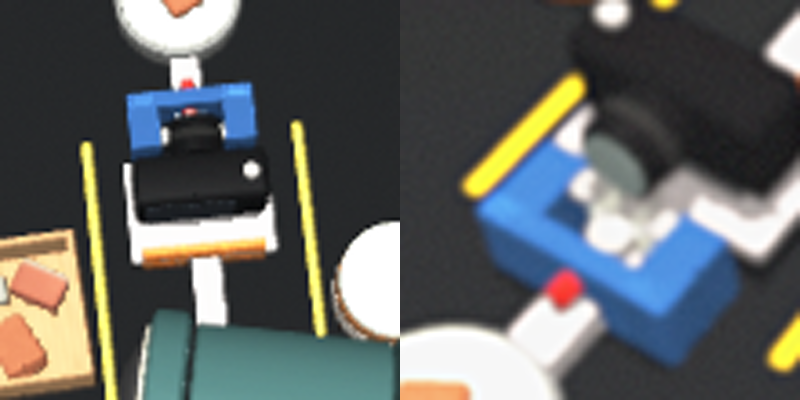

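```bash
python3 - <<'E'
from h import *
def red(I,roi):
    x0,y0,x1,y1=roi;J=I[y0:y1,x0:x1].astype(int);m=(J[...,2]>130)&(J[...,1]<75)&(J[...,0]<85)
    v,u=np.where(m);return len(u),(u.min()+x0,u.max()+x0,u.mean()+x0,v.min()+y0,v.max()+y0,v.mean()+y0) if len(u) else 0
for n,roi in(("top",(278,105,310,135)),("scene",(165,275,215,310))):
    a=dict(np.load(n+"0.npz"));b=optics.get_image(n)
    print(n,red(a["image"],roi),red(b["image"],roi))
    for nm,im in(("was",a),("now",b)):
        if n=="top":
            # rows of plate-top / deck edge: depth-based deck extents
            P=cloud(im);D=P[...,:2]-c;S=D@ex;Y=D@ey;z=P[...,2]
            k=(abs(Y)<.05)&(z>.06)&(z<.09)&(S>-.2)&(S<.2);
            hsv=cv2.cvtColor(im["image"],cv2.COLOR_BGR2HSV)
            m=(cv2.inRange(hsv,(5,120,120),(25,255,255))>0)&(abs(Y)<.055)&(z>.028)&(z<.042)&(S<.1)&(S>-.2)
            print(nm,"camera med S",np.median(S[k]),k.sum(),"plate S",np.percentile(S[m],[10,50,90]),m.sum())
E
```

```text
top (11, (np.int64(290), np.int64(293), np.float64(291.8181818181818), np.int64(120), np.int64(123), np.float64(121.0909090909091))) (2, (np.int64(290), np.int64(292), np.float64(291.0), np.int64(113), np.int64(120), np.float64(116.5)))
was camera med S -0.0998646781806265 757 plate S [-0.14420394 -0.14225259 -0.00987611] 70
now camera med S 0.09807412631747306 726 plate S [0.05516467 0.05704649 0.05901386] 64
scene (7, (np.int64(183), np.int64(191), np.float64(185.57142857142858), np.int64(287), np.int64(297), np.float64(293.7142857142857))) (18, (np.int64(180), np.int64(185), np.float64(182.61111111111111), np.int64(296), np.int64(300), np.float64(297.6666666666667)))
```

The red pin's tail now sticks out behind the dock (scene (183,298), top row 113) and stayed there after release. The sled moved about 199 mm and has held its place. The box and jar are clear and the robot touches nothing, so I'm handing in.

```bash
python3 -c "
from h import *
print(robot.sign_off())"
```

```text
the job is handed in; nothing more can be done
None
```

I handed the job in at about 14 s of the 54 s: the box and jar stand clear of the yellow lines, and the sled is in the dock, where it stayed with the red pin pressed in after I let go; no score came back.

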